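# Find and press the concealed catch of a document box

### The arm

A 6-joint arm with a two-finger parallel gripper is mounted at the origin on the work surface. World frame = base frame: x ahead of the robot, y to its left, z up, the work surface at z = 0. Lengths are in m, angles in rad, forces in N, time in s.
With the tool pointing down it reaches from about 0.3 to 0.775 m from the base axis. Payload 14.6 kg.
Tool frame: the origin (TCP) lies midway between the tips of the shut fingers; the grasp point (between the pads) lies 19 mm behind it (ctrl.hold_point_z is the distance from the TCP to the grasp point, in m); z points along the fingers, x is the direction in which the jaws open and shut, and the axes are right-handed (so a half turn about z gives the same grasp; the last joint's range is limited). The gripper opens to 94 mm and grips with 3 to 60 N. Pads are 16 mm wide; open, the fingers measure 119 mm over their backs; the gripper's body (75 mm by 177 mm) begins 78 mm behind the grasp point.
Start: joints at [1.136, 0.3, 1.521, -0, 1.321, -0.067], TCP at [0.198, 0.513, 0.205] pointing down, gripper open.
Joint ranges: [-3.03, 3.03], [-0.79, 2.21], [0.23, 2.52], [-1.04, 4.18], [0, 3.07], [-2.55, 2.55]. Speed limits (rad/s): [2.22, 2.22, 2.57, 3.14, 3.14, 3.14].

### API

Orientations are given as [roll, pitch, yaw] about the fixed x, y, z axes, in that order (R = Rz(yaw) Ry(pitch) Rx(roll)).
In Python, from station import ctrl, viewer, ticket, nets gives the robot as it stands.
- The arm moves only by the tool carry_out, never from a script. Its argument "commands" is one flat list of numbers, 7 for each row, row after row: the closure, from -1 (fully open) to 1 (shut), so that 0 is half open, then the shift along the world's x, y, z in cm, then the turn, a rotation vector about the world's x, y, z in rad. In form: [gripper, tx, ty, tz, ax, ay, az, gripper, tx, ty, tz, ax, ay, az, ...]. A call has 1 to 12 rows; each row is the pose to reach, as a shift and turn from the pose measured when the call began; what a row does not reach only later rows make up. A row lasts 1/12 s, in which the tool goes at most 41.7 mm and 7.16 degrees, less where a joint would pass 70% of its speed; a pose out of reach is approached as far as the arm can. A call with a gripper value outside its range is refused whole. The fingers move at their own pace and stop on an object; "force" is the grip in N (left out, the last holds). Time passes only in rows, so rows that repeat a pose let the fingers close. It gives the time, the measured TCP pose, the force and the opening at its end, in the units of the state.
- ctrl.get_obs(): the state, without advancing time (a new reading comes with each control period).
- viewer.camera(name): name is "scene" or "side" or "wrist"; returns (picture, depth): 480x640x3 uint8, blue, green, red; 480x640 float32, m along the optical axis (not along the pixel's ray), 0 where there is no reading.
- viewer.camera_info(name): a dict with "fx", "fy", "cx", "cy" (pixels), "R" (3x3) and "t" (3): a world point X has camera coordinates R X + t. Camera axes: x right, y down, z forward; pixel columns grow to the right and rows downward; lengths in m; the calibration is good to about 2 mm. The wrist camera is an equidistant fisheye: a pixel r from the principal point sees the ray r / f radians off the axis. A picture is of the moment at which its call begins: read the wrist's pose just before it. camera_info takes no time and is no camera call; for the wrist camera it gives the pose at the moment of the call.
- ticket.hand_in(): hands the job in, once; it reports no verdict.
Trained networks look in the newest picture that a camera, given by its name, has taken for a name from the list of things; names that differ only in an ending like _2 or _b are one class to them, and where a whole thing is asked for, a point or a joint stands for the part that bears it (a point fixed in the world has none). Each returns a list of dicts, best first, with "confidence" (0 to 1); they miss things now and then, are a little off and sometimes report something else, mostly with a low value. They report only what shows in the picture. A call takes as long as a camera call.
- nets.silhouettes(camera, thing): "region" (480x640 bool, what is visible of it) and "extent" ([left, top, right, bottom] in pixels, round what is visible of it).
The state is a dict: "time_s": time; "qpos": joint angles; "joint_vel": joint speeds; "tau": joint torques, N m; "ee_pos": TCP position; "eef_rot": TCP orientation; "force": force on the tool from outside, world axes, zero at the start; "moment": the same for the moment, N m; "grip_width": finger opening in m.
Only numpy, scipy, OpenCV 4.12 (cv2) and the standard library are available. Lean on these libraries where they do the work, as an engineer would, in place of code of your own. Each camera call takes 0.05 s, during which the arm holds its last target. There are 200 camera calls.

### The job

The lid of the grey document box on the desk is held by a concealed catch: one of the five identical flush metal plates in the strip along the front of its top is really a button. Feel across the strip with the shut fingertips, pushing down on plate after plate, to find the one that gives, and press it fully down so that the lid pops ajar by itself. Do not touch the lid, do not pick up, knock or move anything else on the desk or box, and finish clear of everything.

Things in the scene. Friction and masses are not known exactly. Their poses are not given: they have to be found in the camera images.
- strongbox: Grey painted steel document box, fixed to the desk, 270 mm deep (its x), 360 mm wide (its y), 105 mm high; origin at the centre of its underside on the desk, z up, its -x side is the front, towards the robot. The front 90 mm of its top is a strip with the plates, the rest is the lid.
- panel (a point): Centre of the row of five plates, on the middle plate's top (103 mm above the desk); axes as the box: y along the row. Alike bare aluminium plates 58 mm (x) by 49.5 mm (y), fine seams between, centres at y = -102, -51, 0, 51, 102 mm, 2 mm below the frame round them (its opening 64 by 258 mm). Four are rigid blanks; one, different each time, is the button.
- release (a joint): Travel of the one plate that is the button, m: 0 = level with the other plates (as at the start), 0.006 = fully down. It goes straight down at 4 to 6 N, without a spring: it stays where it is pushed. The rigid plates do not give at all.
- lid (a joint): Opening of the box's lid, rad: 0 = shut, about 0.108 = ajar. It is linked to the button and rises with it (18 rad per m of button travel); its front edge then stands 19 mm up.
- lid_edge (a point): Middle of the upper front edge of the grey lid, level with the frame when shut, 46 mm behind (box +x) the plates' centre line. The lid is 176 mm (x) by 358 mm (y) by 17 mm thick, hinged along the back of the box. Not to be touched.
- eraser: White eraser 40 x 22 x 13 mm, lying on the left (+y) end of the strip's frame beside the plates, long side about across the strip; origin at the centre of its underside. Leave alone.
- gluestick: White glue stick standing on the desk in front of the box, 30 mm across, 98 mm high; origin at the centre of its foot. Leave alone.
- clipbox: Small carton of paper clips 55 x 50 x 30 mm on the desk in front of the box; origin at the centre of its underside. Leave alone.
- stapler: Black stapler 30 x 135 x 45 mm on the desk to the right (-y) of the box; origin at the centre of its underside. Leave alone.
- mouse: White computer mouse 100 x 58 x 33 mm on the desk in front of the box; origin at the centre of its underside. Leave alone.
- pencup: Dark metal cup with pens, 80 mm across, 100 mm high (150 mm with the pens), on the desk to the left (+y) of the box; origin at the centre of its foot. Leave alone.

How it is judged:
By the outcome, as a careful person would: the job done as asked, in the order asked, and still so for the second after the job is handed in, with the robot touching nothing.
It also fails if it takes over 51 s, if anything falls off the work surface, if the arm or the gripper's body presses on something with over 40 N, if the wrist force passes 120 N, or if a joint passes its speed limit or range.

## Working session

There is one attempt and no reset: what is moved stays moved. The work goes in short steps, Python scripts to look and compute and a tool call to move; the robot and the scene stay as the last step left them, time stands still between calls to the robot, and variables do not carry over. Pictures are saved under pics/ and viewed, about 8 in all and at most 12, crops included, and the job is handed in when it is done.

Besides the shell and the picture viewer there is one more tool, called after "Request:" as name(argument=value, ...), one argument or row to a line, values as JSON. carry_out: Moves the arm, as the interface text tells. Its arguments: {"type":"object","properties":{"commands":{"type":"array","items":{"type":"number"}},"force":{"type":"number"}},"required":["commands"]}

```bash
mkdir -p pics; cat > h.py <<'E'
import numpy as np, cv2
from station import ctrl, viewer, ticket, nets
def pts(cam, d, mask):
    i=viewer.camera_info(cam); v,u=np.nonzero(mask&(d>0)); z=d[v,u]
    c=np.c_[(u-i["cx"])/i["fx"]*z,(v-i["cy"])/i["fy"]*z,z]
    return (c-np.array(i["t"]))@np.array(i["R"])
E
python3 - <<'E'
from h import *
for c in("scene","side"):
    p,d=viewer.camera(c); cv2.imwrite(f"pics/{c}.png",p)
    i=viewer.camera_info(c); print(c,-np.array(i["R"]).T@np.array(i["t"]))
    for n in("strongbox","panel","lid","eraser","gluestick","clipbox","stapler","mouse","pencup"):
        r=nets.silhouettes(c,n)
        if r:
            q=pts(c,d,r[0]["region"]); print(n,round(r[0]["confidence"],2),r[0]["extent"],len(q),np.percentile(q,[2,50,98],axis=0).round(3).tolist())
            if n=="strongbox":
                t=q[abs(q[:,2]-.105)<.004]; print(cv2.minAreaRect(t[:,:2].astype(np.float32)))
o=ctrl.get_obs(); print(o)
E
```

```text
scene [ 1.15471606 -0.65990478  0.77508238]
strongbox 0.79 [182.0, 206.9, 421.2, 415.3] 26510 [[0.518, -0.261, 0.013], [0.693, -0.145, 0.103], [0.789, 0.094, 0.106]]
((0.6425062417984009, -0.07368357479572296), (0.27625831961631775, 0.3613079786300659), 5.840714931488037)
panel 0.83 [182.0, 204.5, 423.4, 418.8] 26722 [[0.516, -0.262, 0.012], [0.693, -0.144, 0.103], [0.789, 0.096, 0.106]]
lid 0.92 [226.3, 218.2, 421.1, 382.6] 15323 [[0.598, -0.247, 0.096], [0.694, -0.105, 0.104], [0.78, 0.099, 0.106]]
eraser 0.74 [306.9, 208.1, 330.3, 222.3] 208 [[0.419, 0.059, -0.001], [0.539, 0.067, 0.115], [0.556, 0.214, 0.118]]
gluestick 0.53 [259.2, 206.5, 275.0, 235.4] 351 [[0.424, 0.01, 0.035], [0.44, 0.017, 0.076], [0.449, 0.035, 0.097]]
clipbox 0.84 [160.7, 295.2, 188.6, 331.1] 600 [[0.433, -0.254, 0.001], [0.457, -0.244, 0.028], [0.487, -0.203, 0.031]]
stapler 0.79 [183.8, 374.4, 261.7, 442.8] 2402 [[0.615, -0.341, 0.0], [0.685, -0.332, 0.041], [0.742, -0.311, 0.046]]
mouse 0.76 [201.4, 254.9, 235.2, 278.4] 459 [[0.372, -0.127, -0.002], [0.42, -0.102, 0.027], [0.442, -0.062, 0.034]]
pencup 0
[... 1274 characters left out ...]
0.07], [0.659, 0.233, 0.142]]
{'time_s': 1.0, 'qpos': array([ 1.13642258e+00,  2.99900580e-01,  1.52098913e+00, -9.66119948e-07,
        1.32071101e+00, -6.65572758e-02]), 'joint_vel': array([-5.44604668e-04,  5.11265936e-05, -3.17770683e-04,  9.11850693e-04,
        1.38861175e-03,  1.43416084e-03]), 'tau': array([-6.89422614e-04, -5.31657028e+01, -3.52919805e+01,  7.08217733e-02,
        2.13509513e-02, -3.92826303e-05]), 'ee_pos': array([0.19774593, 0.51321292, 0.20544987]), 'eef_rot': array([3.14159226e+00, 8.10960749e-06, 1.20298009e+00]), 'force': array([ 0.05223959,  0.53767598, -0.49388257]), 'moment': array([-0.02114098,  0.0333635 , -0.04608966]), 'grip_width': 0.09388350140898603}
```

View pictures.

View pics/scene.png

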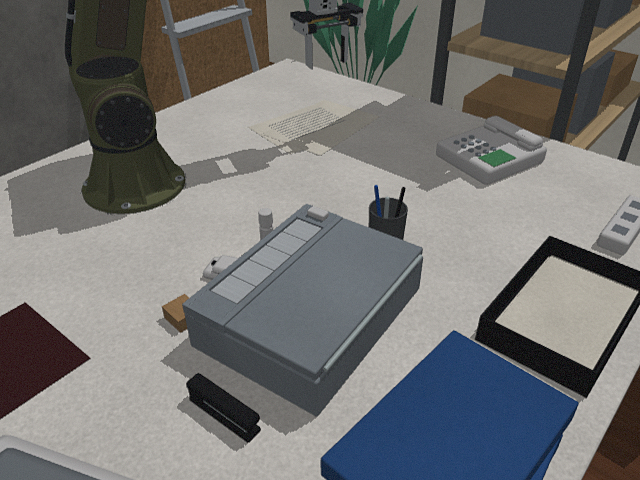

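```bash
cat > proj.py <<'E'
from h import *
def boxgeo(c,yaw): 
    e=np.array([np.cos(yaw),np.sin(yaw)]); n=np.array([-e[1],e[0]]); return c,e,n
p=cv2.imread("pics/scene.png"); i=viewer.camera_info("scene")
c,e,n=boxgeo(np.array([.642,-.0715]),.103)
print([(k,(c-.0905*e+k*n).round(4)) for k in(-.102,-.051,0,.051,.102)])
for k in(-.102,-.051,0,.051,.102):
    q=np.array([[*(c-.0905*e+a*e+(k+b)*n),.103] for a,b in((-.029,-.02475),(.029,-.02475),(.029,.02475),(-.029,.02475))])@np.array(i["R"]).T+np.array(i["t"])
    uv=np.c_[q[:,0]/q[:,2]*i["fx"]+i["cx"],q[:,1]/q[:,2]*i["fy"]+i["cy"]]
    cv2.polylines(p,[np.round((uv-[170,190])*3*8).astype(np.int32)],True,(0,0,255)) if 0 else None
    uvs=(uv-[170,190])*3
    if k==-.102: b=cv2.resize(p[190:390,170:430],None,fx=3,fy=3,interpolation=cv2.INTER_CUBIC)
    cv2.polylines(b,[np.round(uvs).astype(np.int32)],True,(0,0,255))
cv2.imwrite("pics/ov.png",b)
E
python3 proj.py
```

```text
[(-0.102, array([ 0.5625, -0.1823])), (-0.051, array([ 0.5572, -0.1315])), (0, array([ 0.552 , -0.0808])), (0.051, array([ 0.5467, -0.0301])), (0.102, array([0.5415, 0.0207]))]
```

View pics/ov.png

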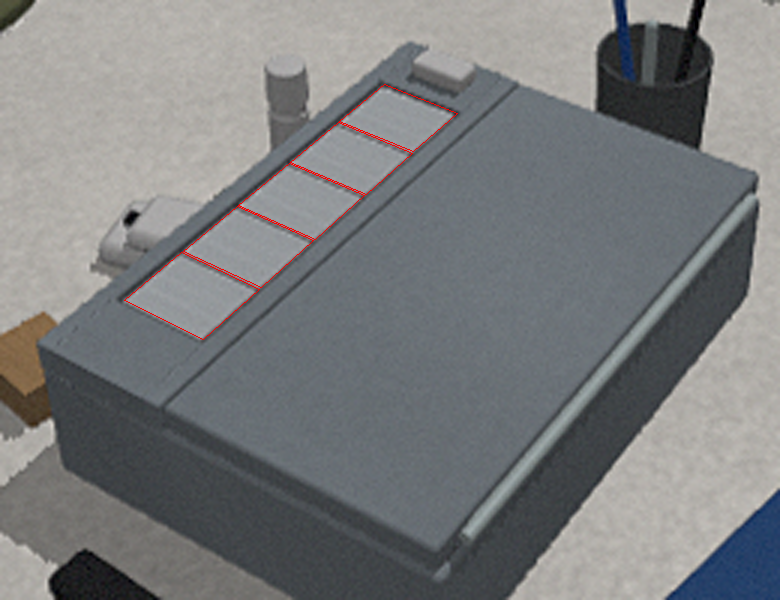

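Request:
carry_out(
  commands=[1,4,-4,0,0,0,-0.11,1,8,-8,0,0,0,-0.22,1,11,-12,0,0,0,-0.33,1,14,-16,0,0,0,-0.44,1,17,-20,0,0,0,-0.55,1,20,-24,0,0,0,-0.66,1,22.5,-28,0,0,0,-0.77,1,25,-32,0,0,0,-0.88,1,27.5,-36,0,0,0,-0.99,1,30,-40,0,0,0,-1.1,1,32,-44,0,0,0,-1.1,1,33,-46,0,0,0,-1.1],
  force=20,
)

```text
time_s: 2.0
ee_pos: [0.4946, 0.1105, 0.2056]
eef_rot: [-3.142, -0.0, 0.102]
force: [0.4, -0.2, -0.4]
grip_width: 0.0174
```

Request:
carry_out(
  commands=[1,2.5,-4,-1,0,0,0,1,4.7,-8,-2,0,0,0,1,4.7,-9,-4,0,0,0,1,4.7,-9,-7,0,0,0,1,4.7,-9,-8.5,0,0,0,1,4.7,-9,-8.5,0,0,0,1,4.7,-9,-8.5,0,0,0],
)

```text
time_s: 2.58
ee_pos: [0.5416, 0.0206, 0.1207]
eef_rot: [-3.141, 0.0, 0.102]
force: [0.5, 0.2, 0.2]
grip_width: 0.0007
```

Request:
carry_out(
  commands=[1,0,0,-0.8,0,0,0,1,0,0,-1.4,0,0,0,1,0,0,-1.6,0,0,0,1,0,0,-1.7,0,0,0,1,0,0,-1.8,0,0,0,1,0,0,-1.9,0,0,0,1,0,0,-1.9,0,0,0,1,0,0,-1.9,0,0,0],
)

```text
time_s: 3.25
ee_pos: [0.5417, 0.0207, 0.1032]
eef_rot: [-3.141, -0.0, 0.102]
force: [-7.4, 0.6, 13.4]
grip_width: 0.0003
```

Request:
carry_out(
  commands=[1,0,0,0.8,0,0,0,1,0,0,1.5,0,0,0,1,0.2,-2.5,1.5,0,0,0,1,0.5,-5.1,1.5,0,0,0,1,0.5,-5.1,1.5,0,0,0,1,0.5,-5.1,0.8,0,0,0,1,0.5,-5.1,0.2,0,0,0,1,0.5,-5.1,0,0,0,0,1,0.5,-5.1,-0.1,0,0,0,1,0.5,-5.1,-0.2,0,0,0,1,0.5,-5.1,-0.2,0,0,0,1,0.5,-5.1,-0.2,0,0,0],
)

```text
time_s: 4.25
ee_pos: [0.5465, -0.0297, 0.1031]
eef_rot: [3.141, -0.001, 0.104]
force: [-13.8, -2.0, 26.7]
grip_width: 0.0006
```

Request:
carry_out(
  commands=[1,0,0,0.8,0,0,0,1,0,0,1.5,0,0,0,1,0.2,-2.5,1.5,0,0,0,1,0.5,-5.1,1.5,0,0,0,1,0.5,-5.1,1.5,0,0,0,1,0.5,-5.1,0.8,0,0,0,1,0.5,-5.1,0.2,0,0,0,1,0.5,-5.1,0,0,0,0,1,0.5,-5.1,-0.1,0,0,0,1,0.5,-5.1,-0.1,0,0,0,1,0.5,-5.1,-0.1,0,0,0],
)

```text
time_s: 5.17
ee_pos: [0.5516, -0.0802, 0.102]
eef_rot: [3.141, -0.001, 0.104]
force: [-0.4, -0.2, 0.3]
grip_width: 0.0004
```

Request:
carry_out(
  commands=[1,0,0,-0.1,0,0,0,1,0,0,-0.2,0,0,0,1,0,0,-0.3,0,0,0,1,0,0,-0.4,0,0,0,1,0,0,-0.5,0,0,0,1,0,0,-0.6,0,0,0,1,0,0,-0.65,0,0,0,1,0,0,-0.65,0,0,0,1,0,0,-0.65,0,0,0],
)

```text
time_s: 5.92
ee_pos: [0.5518, -0.0801, 0.0971]
eef_rot: [3.141, -0.002, 0.104]
force: [-7.7, 3.6, 18.4]
grip_width: 0.0004
```

Request:
carry_out(
  commands=[1,0,0,0.5,0,0,0,1,0,0,1.5,0,0,0,1,0,0,4,0,0,0,1,0,0,7,0,0,0,1,0,0,10,0,0,0,1,-3,0,13,0,0,0,1,-7,0,15,0,0,0,1,-10,0,16,0,0,0,1,-12,0,16,0,0,0,1,-12,0,16,0,0,0,1,-12,0,16,0,0,0],
)

```text
time_s: 6.83
ee_pos: [0.4316, -0.0803, 0.2579]
eef_rot: [3.14, -0.003, 0.104]
force: [0.7, -0.1, 0.7]
grip_width: 0.0007
```

```bash
python3 - <<'E'
from h import *
p,d=viewer.camera("scene"); cv2.imwrite("pics/end.png",cv2.resize(p[170:450,150:440],None,fx=2,fy=2))
q=pts("scene",d,np.ones(d.shape,bool))
c=np.array([.642,-.0715]);e=np.array([np.cos(.103),np.sin(.103)]);n=np.array([-e[1],e[0]])
r=(q[:,:2]-c)@np.c_[e,n]; m=(abs(r[:,1])<.15)&(q[:,2]>.085)&(q[:,2]<.15)
for a in(-.04,-.02,.03,.08,.12): print("lid x",a,np.median(q[m&(abs(r[:,0]-a)<.004),2]).round(4))
for k in(-.102,-.051,0,.051,.102):
    print("plate",k,np.median(q[m&(abs(r[:,0]+.0905)<.015)&(abs(r[:,1]-k)<.015),2]).round(4))
for s in("eraser","gluestick","clipbox","stapler","mouse","pencup"):
    R=nets.silhouettes("scene",s)
    if R: print(s,R[0]["extent"])
o=ctrl.get_obs(); print(o["time_s"],o["ee_pos"],o["force"])
E
```

```text
lid x -0.04 0.1221
lid x -0.02 0.1201
lid x 0.03 0.1147
lid x 0.08 0.1094
lid x 0.12 0.1051
plate -0.102 0.1016
plate -0.051 0.1018
plate 0 0.0956
plate 0.051 0.1016
plate 0.102 0.1016
eraser [307.7, 211.6, 328.3, 221.1]
gluestick [257.2, 206.8, 271.5, 236.5]
clipbox [163.7, 297.4, 186.3, 329.5]
stapler [185.6, 373.4, 261.6, 442.4]
mouse [203.4, 257.6, 237.0, 278.1]
pencup [370.0, 185.3, 410.0, 240.5]
7.1833 [ 0.43214143 -0.08011489  0.25664231] [0.78963518 1.36915291 0.14782752]
```

View pics/end.png

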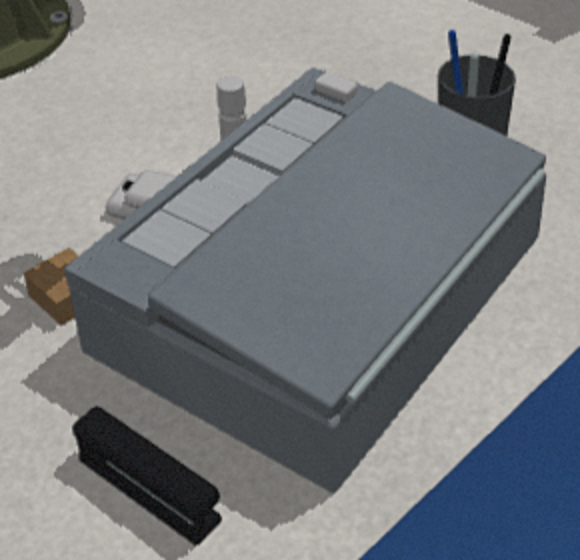

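The picture shows the lid ajar, the middle plate sunk at about (235, 190), and everything else where it was.

```bash
python3 -c "
from station import ticket
print(ticket.hand_in())"
```

```text
the job is handed in; nothing more can be done
None
```

The lid is ajar: the middle plate was the button, and I pressed it fully down. I handed the job in at about 7 s of robot time.

- **Probing:** Starting from the left (+y) end with the fingers shut, the first two plates did not give, at 13 N and 27 N. The middle plate gave. I pushed it down 6.0 mm until it stopped, at 18 N, then lifted straight up and backed away. The two plates on the right were not touched.
- **Final check:** By the depth picture, the middle plate sits about 6 mm below the other four. The lid slopes at about 0.106 rad, against 0.108 expected.
- **Other objects:** They show within a few pixels of where the networks found them at the start, and look undisturbed in the picture.
- **Arm:** The tool finished about 15 cm above the box top and in front of the strip, with no contact force. No check failed or disagreed.

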